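# Shut the gate of the wide parts hopper until its catch clicks

### The arm

A 7-joint arm with a two-finger parallel gripper is mounted at the origin on a cart in front of the work surface, level with it; the furniture and walls round the work are solid. World frame = base frame: x ahead of the robot, y to its left, z up, the work surface at z = 0. Lengths are in m, angles in degrees, forces in N, time in s.
With the tool pointing down it reaches from about 0.425 to 0.875 m from the base axis. Payload 4.7 kg.
Tool frame: the origin (TCP) lies midway between the tips of the shut fingers; the grasp point (between the pads) lies 19 mm behind it; z points along the fingers, x is the direction in which the jaws open and shut, and the axes are right-handed (so a half turn about z gives the same grasp; the last joint's range is limited). The gripper opens to 87 mm and grips with 3 to 60 N. Pads are 19 mm wide; open, the fingers measure 117 mm over their backs; the gripper's body (75 mm by 190 mm) begins 51 mm behind the grasp point.
Start: joints at [72.599, 18.392, -4.016, 83.108, 1.295, 78.541, -3.26], TCP at [0.203, -0.617, 0.223] pointing down, gripper open.
Joint ranges: [-163.93, 163.93], [-17.29, 119.83], [-79.2, 71.16], [3.27, 140.29], [-89.18, 269.18], [5.43, 117.66], [-154.24, 154.24]. Speed limits (degrees/s): [147.25, 147.25, 180, 180, 180, 180, 180].

### API

Orientations are given as [roll, pitch, yaw] about the fixed x, y, z axes, in that order (R = Rz(yaw) Ry(pitch) Rx(roll)).
In Python, from cell import telemetry, optics, env gives the robot as it stands.
- The arm moves only by the tool arm_command, never from a script. Its arguments are lists of equal length, an entry for each row: "translation": the shift along the tool's x, y, z in cm, a list of three; "twist": the turn about the tool's z in degrees. In form: {"translation": [[x, y, z], ...], "twist": [twist, ...]}. A call has 1 to 10 rows; each row shifts and turns the pose as measured when the row begins, along the tool's axes as they then stand; what a row does not reach is not made up. A row lasts 1/8 s, in which the tool goes at most 62.5 mm and 10.7 degrees, less where a joint would pass 70% of its speed; a pose out of reach is approached as far as the arm can. A call is refused whole if a number of a shift passes 6.25 or a number of a turn 10.7, either way. A call with a gripper value outside its range is refused whole. "grip" is the opening in per cent of the stroke, from 0 (shut) to 100 (fully open), set as the call begins (left out, the last holds). The fingers move at their own pace and stop on an object; "force" is the grip in N (left out, the last holds). Time passes only in rows, so rows that do not move let the fingers close. It gives the time, the measured TCP pose, the force and the opening at its end, in the units of the state.
- telemetry.get_obs(): the state, without advancing time (a new reading comes with each control period).
- optics.read_camera(name): name is "side" or "top"; returns a dict with "img" (400x640x3 uint8, blue, green, red), "fx", "fy", "cx", "cy" (pixels), "extrinsics" (4x4, takes a point from camera to world coordinates). Camera axes: x right, y up, looking along -z (the intrinsics and any distortion apply to the point x, -y, -z); pixel columns grow to the right and rows downward; lengths in m; the calibration is good to about 2 mm. A picture is of the moment at which its call begins. There is no depth.
- env.sign_off(): hands the job in, once; it reports no verdict.
The state is a dict: "time_s": time; "qpos": joint angles; "joint_velocities": joint speeds; "effort": joint torques, N m; "tool_pos": TCP position; "tool_rot": TCP orientation; "force": force on the tool from outside, world axes, zero at the start; "wrist_torque": the same for the moment, N m; "grip_width": finger opening in m.
Only numpy, scipy, OpenCV 4.12 (cv2) and the standard library are available. Lean on these libraries where they do the work, as an engineer would, in place of code of your own. Each camera call takes 0.05 s, during which the arm holds its last target. There are 200 camera calls.

### The job

The wider of the two sheet-metal parts hoppers is about to be refilled. Push its slide gate fully shut by the upright finger tab, until the spring catch snaps in behind it, then let go; leave the narrow hopper's gate open just as it stands.

Things in the scene. Friction and masses are not known exactly. Their poses are not given: they have to be found in the camera images.
- wide_tab (a point): Wide hopper (fixed aluminium bin, 96 mm wide, 86 high): point on the outer face of its gate's upright steel tab, mid-width, 105 mm above the bench. Tab 36 mm wide, 5 thick, top at 124; rolled top edge juts 1.5 mm. Own +y = push direction (shut), +x = along the tab to the catch side, z up. Press here from above, tips 90 to 110 mm up: the catch, 18 mm or more off in +x, reaches 82 mm up.
- wide_gate (a joint): Opening of the wide hopper's gate, m: 0 = fully shut on a rigid stop, 0.050 = farthest out; starts at 0.036 to 0.048. It stays where it is left. Sliding takes about 4 N; between about 0.022 and 0.007 a pin on the tab's +x edge also pushes the catch aside, some 3 N more. Below about 0.007 the catch snaps in behind the pin. Shut, the tab's outer face is 39 mm out from the bin's wall.
- wide_catch (a joint): Spring catch of the wide hopper, a dark steel arm on an upright pivot beside the tab's +x edge; angle in rad. 0 = at rest: so while the gate is open, and again once it has snapped in behind the shut gate. About 0.1 or more while the passing pin holds it aside.
- narrow_tab (a point): The same point on the gate tab of the narrow hopper: same make, heights, tab and axes, but the bin is only 46 mm wide. Which hopper stands left and which right changes; both are turned up to 13 degrees. On both, the gate comes out on the right (-y) side and is part open. This one is left alone.

How it is judged:
By the outcome, as a careful person would: the job done as asked, in the order asked, and still so for the second after the job is handed in, with the robot touching nothing.
It also fails if it takes over 32 s, if anything falls off the work surface, if the arm or the gripper's body presses on something with over 40 N, if the wrist force passes 120 N, or if a joint passes its speed limit or range.

## Working session

There is one attempt and no reset: what is moved stays moved. The work goes in short steps, Python scripts to look and compute and a tool call to move; the robot and the scene stay as the last step left them, time stands still between calls to the robot, and variables do not carry over. Pictures are saved under pics/ and viewed, about 8 in all and at most 12, crops included, and the job is handed in when it is done.

Besides the shell and the picture viewer there is one more tool, called in YAML: its name, and indented under it one key for each argument. arm_command: Moves the arm, as the interface text tells. Its arguments: {"type":"object","properties":{"translation":{"type":"array","items":{"type":"array","items":{"type":"number"}}},"twist":{"type":"array","items":{"type":"number"}},"grip":{"type":"number"},"force":{"type":"number"}},"required":["translation","twist"]}

```bash
mkdir -p pics; ls
cat > h.py <<'E'
import cv2,numpy as np
from cell import telemetry,optics,env
def snap(n,tag):
    c=optics.read_camera(n); cv2.imwrite(f'pics/{tag}.png',c['img']); np.savez(f'pics/{tag}.npz',**{k:v for k,v in c.items()}); return c
def ray(c,u,v):
    E=np.array(c['extrinsics']); d=E[:3,:3]@np.array([(u-c['cx'])/c['fx'],-(v-c['cy'])/c['fy'],-1]); return E[:3,3],d
def atz(c,u,v,z):
    o,d=ray(c,u,v); return o+d*(z-o[2])/d[2]
def proj(c,p):
    E=np.array(c['extrinsics']); q=E[:3,:3].T@(np.array(p)-E[:3,3]); return c['cx']+c['fx']*q[0]/-q[2], c['cy']-c['fy']*q[1]/-q[2]
E
python3 - <<'E'
from h import *
for n in('top','side'):
    c=snap(n,n+'1'); print({k:v for k,v in c.items() if k!='img'})
print(telemetry.get_obs())
E
```

```text
pics
{'fx': 432.1650548458998, 'fy': 432.1650548458998, 'cx': 319.2313527453473, 'cy': 201.24952644857805, 'extrinsics': array([[-0.00508232,  0.98081314, -0.19488393,  0.24409327],
       [-0.99991025, -0.00740037, -0.01116827, -0.02128293],
       [-0.0123962 ,  0.19480968,  0.98076272,  1.25888302],
       [ 0.        ,  0.        ,  0.        ,  1.        ]])}
{'fx': 389.27629489373066, 'fy': 389.27629489373066, 'cx': 320.4605649657785, 'cy': 199.44706611987075, 'extrinsics': array([[ 0.97323987,  0.14752712, -0.17618144,  0.34172987],
       [-0.22964331,  0.59688713, -0.76875855, -0.68399509],
       [-0.00825231,  0.78864536,  0.61479297,  0.59762346],
       [ 0.        ,  0.        ,  0.        ,  1.        ]])}
{'time_s': 0.1, 'qpos': array([72.59790157, 18.43706668, -4.0144467 , 83.16737017,  1.29590247,
       78.54155718, -3.25942292]), 'joint_velocities': array([ 0.03611309, -0.09617858,  0.01519671, -0.22763861,  0.04494577,
        0.02153075,  0.11775492]), 'effort': array([ 1.99570072e-04, -4.92571163e+01, -4.05850913e-01, -3.13398707e+01,
       -6.42288546e-02,  3.94907780e-02,  6.23498863e-05]), 'tool_pos': array([ 0.20290631, -0.61699633,  0.22154995]), 'tool_rot': array([ 1.79993334e+02,  1.00716216e-01, -7.17885970e+01]), 'force': array([ 0.3504107 , -0.08614262, -0.43041067]), 'wrist_torque': array([ 0.00669609,  0.01499286, -0.00132461]), 'grip_width': 0.0869883981574502}
```

View pics/top1.png

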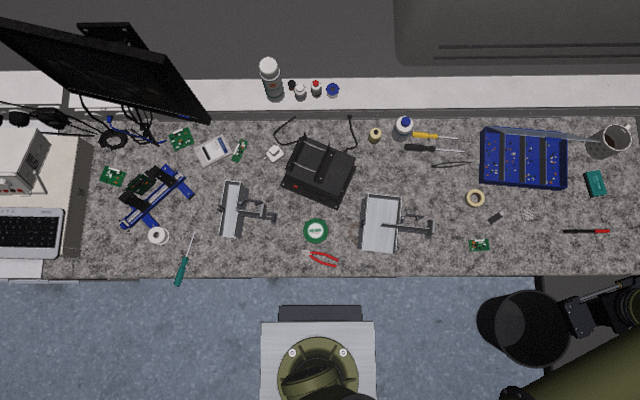

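View pics/side1.png

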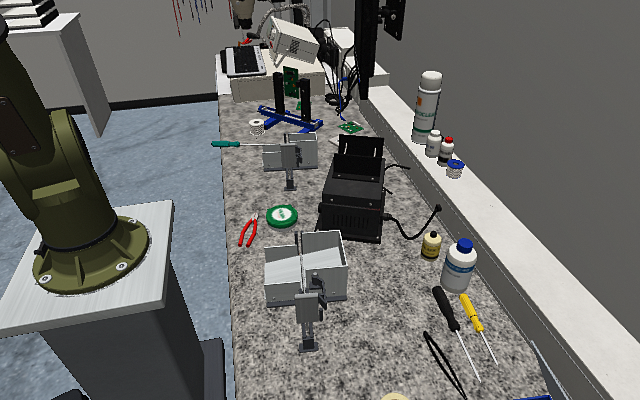

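The wide hopper is at about (381,222) in the top view, with its tab near (405,228). In the side view it is at about (305,270). The narrow one is at (231,208) in the top view. I'll zoom in on the wide one.

Run:
```python
import cv2,numpy as np
a=cv2.imread('pics/top1.png')[185:260,350:440]; b=cv2.imread('pics/side1.png')[220:360,255:355]
a=cv2.resize(a,None,fx=5,fy=5,interpolation=cv2.INTER_CUBIC)
b=cv2.resize(b,None,fx=3.4,fy=4,interpolation=cv2.INTER_CUBIC)
o=np.zeros((560,800,3),np.uint8); o[:375,:450]=a; o[:560,455:795]=b
cv2.imwrite('pics/crop1.png',o)
```

```text
(no output)
```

View pics/crop1.png

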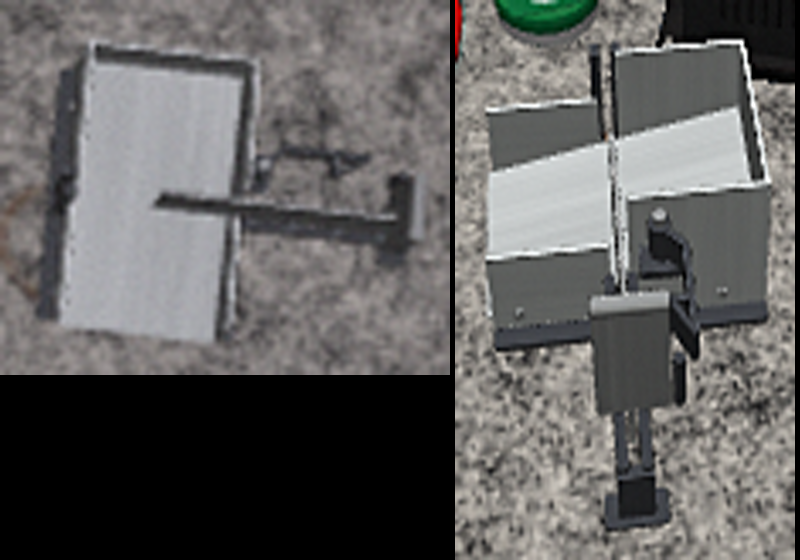

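The tab's rolled top edge is at about (433,227) in the top view and (295–318,295) in the side view. The catch is on the far side, toward world +x. Next I'll triangulate.

Run:
```python
from h import *
t=dict(np.load('pics/top1.npz')); s=dict(np.load('pics/side1.npz'))
T=lambda x,y:(350+x/5,185+y/5); S=lambda x,y:(255+(x-455)/3.4,220+y/4)
P=lambda n,c,uv,z:print(n,np.round(atz(c,*uv,z),4))
print('rim top');R=[atz(t,*T(*p),.086) for p in((92,44),(258,60),(217,340),(60,327))]
for r in R: print(np.round(r,4))
for i in range(4): d=R[(i+1)%4]-R[i]; print(np.linalg.norm(d),np.degrees(np.arctan2(d[1],d[0])))
P('tab far outer',t,T(421,175),.124);P('tab near outer',t,T(421,242),.124)
P('side tab L',s,S(590,297),.124);P('side tab R',s,S(671,293),.124)
P('side tab L lip',s,S(590,314),.121);P('side tab R lip',s,S(671,311),.121)
P('side rim near L',s,S(486,258),.086);P('rim near R',s,S(772,182),.086);P('rim far R',s,S(743,42),.086)
```

```text
rim top
[ 0.4972 -0.1444  0.086 ]
[ 0.4874 -0.2358  0.086 ]
[ 0.3333 -0.2073  0.086 ]
[ 0.3408 -0.1228  0.086 ]
0.09197504714893649 -96.09496249028497
0.15670565619774876 169.49714194277215
0.0847565367503811 84.91797077731913
0.15781386447779477 -7.842303812690277
tab far outer [ 0.4167 -0.3123  0.124 ]
tab near outer [ 0.3811 -0.3103  0.124 ]
side tab L [ 0.3863 -0.3089  0.124 ]
side tab R [ 0.4217 -0.3156  0.124 ]
side tab L lip [ 0.3852 -0.3143  0.121 ]
side tab R lip [ 0.4203 -0.3214  0.121 ]
side rim near L [ 0.3437 -0.2468  0.086 ]
rim near R [ 0.4924 -0.2394  0.086 ]
rim far R [ 0.5021 -0.1485  0.086 ]
```

arm_command:
  translation:
    - [-2.3, -3.3, 0]
    - [-2.3, -3.3, 0]
    - [-2.3, -3.3, 0]
    - [-2.3, -3.3, 0]
    - [-2.3, -3.3, 0]
    - [-2.3, -3.3, 0]
    - [-2.3, -3.3, 0]
  twist: [0, 0, 0, 0, 0, 0, 0]
  grip: 0
  force: 20

```text
time_s: 0.98
tool_pos: [0.3727, -0.3868, 0.2173]
tool_rot: [179.8, 0.4, -72.3]
force: [0.6, -0.5, -0.2]
grip_width: 0.0251
```

arm_command:
  translation:
    - [0, 0, 0]
    - [0, 0, 0]
    - [0, 0, 0]
    - [0, 0, 0]
  twist: [8.5, 8.5, 8.5, 0]

```text
time_s: 1.48
tool_pos: [0.3754, -0.3814, 0.2158]
tool_rot: [179.5, 0.5, -97.9]
force: [0.3, 0.2, -0.2]
grip_width: 0.0003
```

arm_command:
  translation:
    - [-0.5, -0.8, 3]
    - [-0.5, -0.8, 3]
    - [-0.5, 0, 3]
    - [0, 0, 1.8]
    - [0, 0, 0]
  twist: [0, 0, 0, 0, 0]

```text
time_s: 2.1
tool_pos: [0.3924, -0.3676, 0.1043]
tool_rot: [179.5, 0.5, -97.1]
force: [-0.2, -0.1, -0.1]
grip_width: 0.0001
```

Run:
```python
from h import *
t=snap('top','top2'); s=snap('side','side2')
a=t['img'][185:260,350:450]; b=s['img'][200:360,235:375]
o=np.zeros((600,800,3),np.uint8); o[:300,:400]=cv2.resize(a,(400,300),interpolation=2); o[:456,401:800]=cv2.resize(b,(399,456),interpolation=2)
cv2.imwrite('pics/crop2.png',o)
x=telemetry.get_obs();print(x['tool_pos'],x['tool_rot'],x['force'],proj(s,x['tool_pos']),proj(t,x['tool_pos']))
```

```text
[ 0.39350252 -0.36857826  0.10617378] [179.67210631   0.37406355 -97.20099107] [ 0.28733546 -0.58493997  0.37261   ] (np.float64(307.8133092960014), np.float64(334.1923118029265)) (np.float64(454.13895870341696), np.float64(229.46028153031358))
```

View pics/crop2.png

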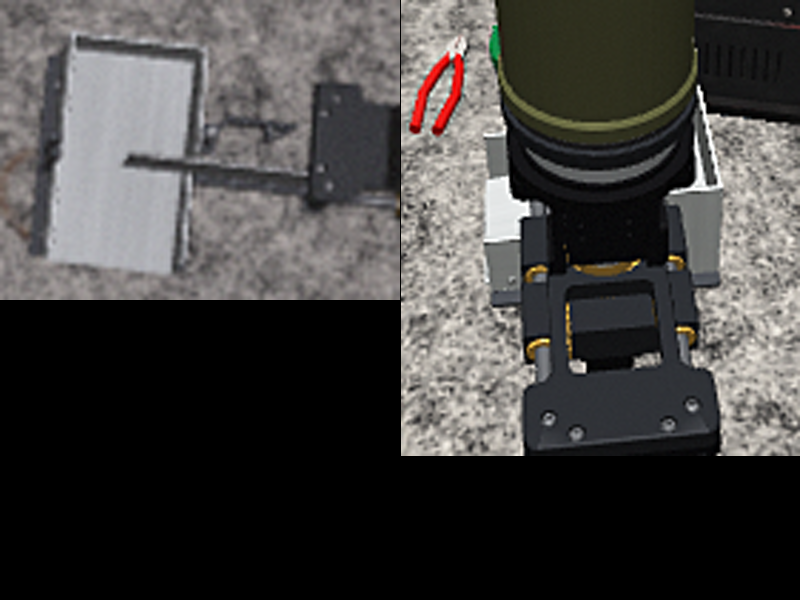

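The view is blocked by the wrist, but by the numbers the tips are on the tab's mid-line with about 4 cm to go. I'll move forward and watch the force.

arm_command:
  translation:
    - [-1, 0, 0.5]
    - [-1, 0, 0]
    - [-1, 0, 0]
    - [-0.5, 0, 0]
  twist: [0.8, 0, 0, 0]

```text
time_s: 2.7
tool_pos: [0.4, -0.3324, 0.1038]
tool_rot: [179.9, 0.2, -98.0]
force: [0.4, -1.0, -0.4]
grip_width: 0.0005
```

arm_command:
  translation:
    - [-0.5, 0, 0]
    - [-0.5, 0, 0]
    - [-0.5, 0, 0]
  twist: [0, 0, 0]

```text
time_s: 3.08
tool_pos: [0.4019, -0.3191, 0.1043]
tool_rot: [180.0, -0.0, -98.0]
force: [0.3, -3.4, -2.3]
grip_width: 0.0006
```

arm_command:
  translation:
    - [-0.5, 0, 0]
    - [-0.5, 0, 0]
    - [-0.5, 0, 0]
  twist: [0, 0, 0]

```text
time_s: 3.45
tool_pos: [0.4036, -0.3054, 0.1044]
tool_rot: [180.0, -0.2, -98.1]
force: [-0.5, -4.4, -1.5]
grip_width: 0.0003
```

arm_command:
  translation:
    - [-0.5, 0, 0]
    - [-0.5, 0, 0]
    - [-0.5, 0, 0]
  twist: [0, 0, 0]

```text
time_s: 3.82
tool_pos: [0.405, -0.2932, 0.1045]
tool_rot: [-180.0, -0.5, -98.2]
force: [-0.2, -10.4, -4.1]
grip_width: 0.0007
```

Force has risen to about 10 N, so the pin has reached the catch.

arm_command:
  translation:
    - [-0.5, 0, 0]
    - [-0.5, 0, 0]
    - [-0.5, 0, 0]
  twist: [0, 0, 0]

```text
time_s: 4.2
tool_pos: [0.4065, -0.2812, 0.1044]
tool_rot: [-179.9, -0.8, -98.3]
force: [-0.7, -4.0, -1.0]
grip_width: 0.0007
```

arm_command:
  translation:
    - [-0.5, 0, 0]
    - [-0.5, 0, 0]
  twist: [0, 0]

```text
time_s: 4.45
tool_pos: [0.407, -0.2771, 0.1049]
tool_rot: [-179.8, -1.4, -98.3]
force: [-0.6, -20.4, -7.1]
grip_width: 0.0004
```

The force fell back to 4 N, so the catch snapped in, and then rose to 20 N against the stop. I'll press once more to confirm, then back off.

arm_command:
  translation:
    - [-0.6, 0, 0]
    - [-0.6, 0, 0]
  twist: [0, 0]

```text
time_s: 4.7
tool_pos: [0.4069, -0.2774, 0.105]
tool_rot: [-179.5, -2.4, -98.7]
force: [-0.3, -19.0, -9.5]
grip_width: 0.0004
```

arm_command:
  translation:
    - [1, 0, 0]
    - [2, 0, 0]
    - [2, 0, 0]
    - [3, 0, -2]
    - [4, 0, -4]
    - [5, 0, -4]
    - [6, 0, 0]
    - [6, 0, 0]
    - [6, 0, 0]
    - [0, 0, 0]
  twist: [0, 0, 0, 0, 0, 0, 0, 0, 0, 0]

```text
time_s: 5.95
tool_pos: [0.3526, -0.6292, 0.2175]
tool_rot: [-179.7, -1.8, -98.4]
force: [-1.1, 0.7, 0.1]
grip_width: 0.0004
```

Run:
```python
from h import *
t=snap('top','top3'); s=snap('side','side3')
a=t['img'][185:260,350:440]; b=s['img'][220:360,255:355]
o=np.zeros((560,800,3),np.uint8); o[:375,:450]=cv2.resize(a,(450,375),interpolation=2); o[:560,455:795]=cv2.resize(b,(340,560),interpolation=2)
cv2.imwrite('pics/crop3.png',o)
t1=cv2.imread('pics/top1.png'); print('narrow diff',cv2.absdiff(t1,t['img'])[170:245,205:285].max())
x=telemetry.get_obs();print(x['time_s'],x['tool_pos'],x['force'],x['joint_velocities'])
```

```text
narrow diff 16
6.05 [ 0.35660102 -0.62457236  0.21896704] [ 0.83838132  0.88066051 -0.29512351] [-1.45069025 -2.37663647 -1.86052264  1.72382128 -0.37127152 -0.0447781
 -0.33323041]
```

View pics/crop3.png

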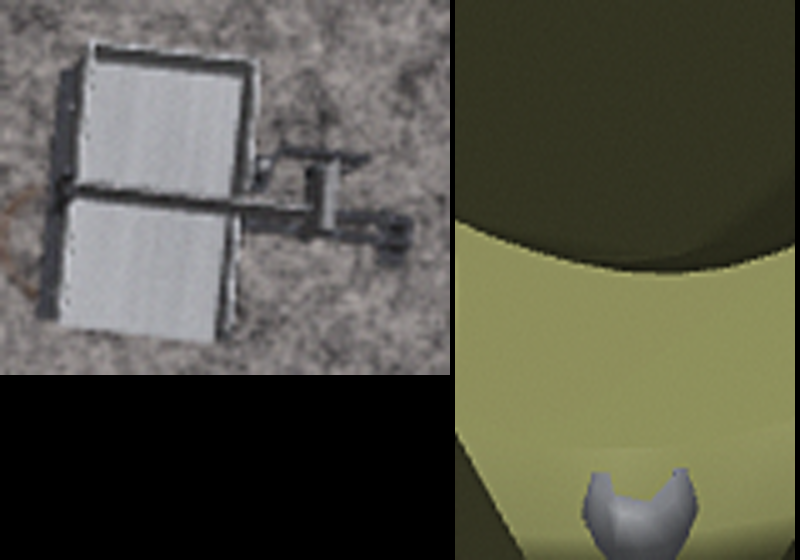

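The top view shows the gate bar driven in to the far wall. The tab's outer edge is at crop (336,195), about 44 mm further in. The catch arm lies at (270–365,155), as it did at rest. I'll clear the side camera to check.

arm_command:
  translation:
    - [0, 4, 0]
    - [0, 4, 0]
    - [0, 4, 0]
    - [0, 4, 0]
    - [0, 0, 0]
    - [0, 0, 0]
  twist: [-8, -8, -8, 0, 0, 0]

```text
time_s: 6.8
tool_pos: [0.2057, -0.6278, 0.2205]
tool_rot: [-179.9, -1.7, -72.2]
force: [1.7, 0.5, -1.1]
grip_width: 0.001
```

Run:
```python
from h import *
s=snap('side','side4'); b=s['img'][220:360,255:355]; a=cv2.imread('pics/side1.png')[220:360,255:355]
cv2.imwrite('pics/crop4.png',cv2.resize(np.hstack([a,b]),(800,560),interpolation=2))
c=cv2.imread('pics/side1.png'); print('narrow diff',cv2.absdiff(c,s['img'])[125:195,258:322].max())
x=telemetry.get_obs();print(x['time_s'],x['tool_pos'],x['force'])
```

```text
narrow diff 5
6.85 [ 0.20523969 -0.62807679  0.22053151] [-0.07049178  0.71507937  0.24113473]
```

View pics/crop4.png

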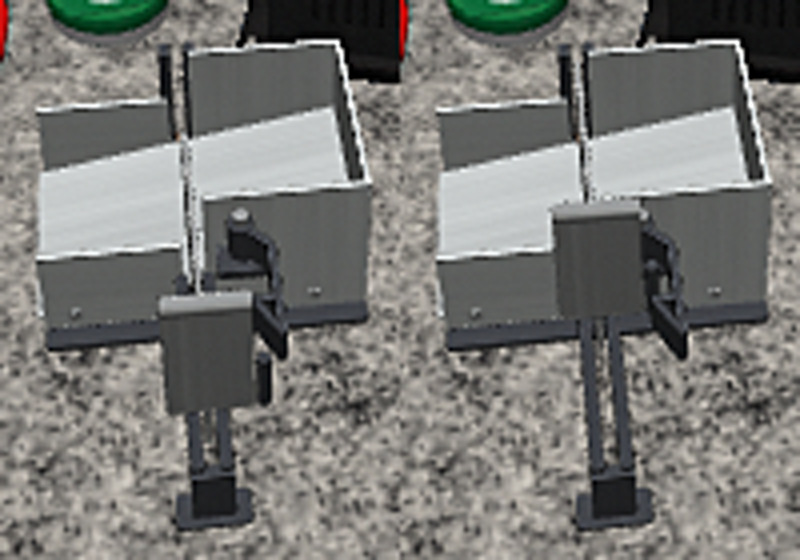

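The side view, before and after, shows the tab shut with its pin at about (652,268), behind the catch hook. The hook tip is at (680,345), the same place as at rest (280,345 in the left half).

```bash
python3 -c "
from cell import env; print(env.sign_off())"
```

```text
the job is handed in; nothing more can be done
None
```

I pushed the wide hopper's gate fully shut by its upright tab, with the gripper closed. I then backed the arm well clear and handed the job in at about 6.9 s.

- **Gate and catch:** The push force was about 4 N sliding, rose to 10 N at the catch, and fell back to 4 N as it snapped in. It then held at about 20 N against the stop, where pushing further moved the gate no more. The last pictures show the tab about 44 mm further in and the pin behind the catch. The catch arm is back where it rested at the start.
- **Narrow hopper:** I did not touch it. The pictures of it before and after match apart from image noise.
- **Checks:** None failed. The wrist blocked the close-up view just before contact, so I made the final approach from the calculated tab position and the measured force. My rim measurement came out short: about 85–92 mm for the 96 mm bin width. I relied on the tab position, on which the two cameras agreed to about 5 mm.

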